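# Centre the sauce cup on the portion scale

## Robot

A 6-joint arm with a two-finger parallel gripper is mounted at the origin on a cart in front of the work surface, level with it; the furniture and walls round the work are solid. World frame = base frame: x ahead of the robot, y to its left, z up, the work surface at z = 0. Lengths are in mm, angles in degrees, forces in N, time in s.
With the tool pointing down it reaches from about 300 to 850 mm from the base axis. Payload 4.2 kg.
Tool frame: the origin (TCP) lies at the very end of the fingers, on their centre line; the grasp point (between the pads) lies 19 mm behind it; z points along the fingers, y is the line along which they close (so a half turn about z gives the same grasp; the last joint's range is limited). The gripper opens to 91 mm and grips with 3 to 60 N. Pads are 32 mm wide; open, the fingers measure 118 mm over their backs; the gripper's body (76 mm by 178 mm) begins 60 mm behind the grasp point.
Start: joints at [70.245, 18.312, 89.639, -0, 72.044, -1.146], TCP at [183.496, 544.952, 213.976] pointing down, gripper open.
Joint ranges: [-177.97, 177.97], [-48.28, 115.42], [12.27, 149.76], [-77.06, 257.06], [2.81, 150.46], [-146.56, 146.56]. Speed limits (degrees/s): [147.25, 147.25, 180, 180, 180, 180].

## Interface

Orientations are given as [roll, pitch, yaw] about the fixed x, y, z axes, in that order (R = Rz(yaw) Ry(pitch) Rx(roll)).
In Python, from workcell import * gives the robot as it stands.
- The arm moves only by the tool move_arm, never from a script. Its argument "motion" is a list of rows, each a list of 3 entries, a list of its own where there are three numbers: the finger opening in mm, from 0 to 91.2, then the shift along the world's x, y, z in units of 25 mm (1.0 is 25 mm), then the turn, a rotation vector about the world's x, y, z in units of 4 degrees (1.0 is 4 degrees). In form: [[grip, [x, y, z], [ax, ay, az]], ...]. A call has 1 to 20 rows; each row shifts and turns the commanded pose from where the row before left it; what a row does not reach is not made up. A row lasts 1/12 s, in which the tool goes at most 41.7 mm and 7.16 degrees, less where a joint would pass 70% of its speed; a pose out of reach is approached as far as the arm can. A call with a number of a shift or a turn outside -1 to 1 is refused whole. A call with a gripper value outside its range is refused whole. The fingers move at their own pace and stop on an object; "grip_force" is the grip in N (left out, the last holds). Time passes only in rows, so rows that do not move let the fingers close. It gives the time, the measured TCP pose, the force, the opening and the grip force at its end, in the units of the state.
- state(): the state, without advancing time (a new reading comes with each control period).
- grab_frame(name): name is "scene" or "top" or "wrist"; returns the picture (384x512x3 uint8, blue, green, red); there is no depth.
- camera_info(name): a dict with "fx", "fy", "cx", "cy" (pixels), "rvec" (rotation vector, rad) and "tvec" (3), from world to camera coordinates, as OpenCV has them. Camera axes: x right, y down, z forward; pixel columns grow to the right and rows downward; lengths in mm; the calibration is good to about 2 mm. A picture is of the moment at which its call begins: read the wrist's pose just before it. camera_info takes no time and is no camera call; for the wrist camera it gives the pose at the moment of the call.
- job_done(): hands the job in; it is judged then, once.
The state is a dict: "time_s": time; "qpos": joint angles; "qvel": joint speeds; "effort": joint torques, N m; "ee_pos": TCP position; "ee_rot": TCP orientation; "force": force on the tool from outside, world axes, zero at the start; "torque": the same for the moment, N m; "gripper_width": finger opening in mm; "gripper_force": force on a finger pad.
Only numpy, scipy, OpenCV 4.12 (cv2) and the standard library are available. Lean on these libraries where they do the work, as an engineer would, in place of code of your own. Each camera call takes 0.05 s, during which the arm holds its last target. There are 200 camera calls.

## Task

The steel sauce cup stands off-centre on the small round pan of the portion scale, hanging over its edge. With gentle pushes of the fingertips on its side, slide it until it stands in the middle of the pan, to within about 5 mm, then leave it standing there untouched. Do not grip it, lift it, knock it hard or tip it, and leave the other loose things where they are.

Things in the scene. Friction and masses are not known exactly. Their poses are not given: they have to be found in the camera images.
- sauce_cup: steel sauce cup on the scale: open, evenly flared, 63 mm high, flat foot of radius 29 mm, rim radius 36 mm; 50 to 90 g. Origin: centre of its underside, z up. A vertical finger meets the rim first, where a push tends to rock the cup; a finger leaning with its tip nearest the cup meets it low, where it slides. Stays where let go; falls if its centre passes the pan's edge
- pan_middle (a point): middle of the top face of the scale's pan: flat black disc of radius 38 mm, 8 mm thick, with a thin white circle of radius 30 mm on it (just larger than the cup's foot); the top face is 44 mm above the worktop. z up; yaw means nothing, the cup may overhang in any direction
- scale: white portion scale, fixed to the worktop: origin on the worktop below the middle of the pan; housing from x = -110 to +65 mm and y = -68 to +68 mm in its own axes, 27 mm high, display and buttons (under 31 mm high) at its -x end. The pan stands 9 mm above the housing on a short stem and does not move
- shaker: bystander: steel shaker, 69 mm wide, 102 mm high; origin in the centre of its underside
- timer: bystander: white kitchen timer, 62x62x20 mm; origin in the centre of its underside
- small_cup: bystander: a smaller steel sauce cup, 64 mm wide, 51 mm high, standing on the worktop; origin in the centre of its underside
- marker_pen: bystander: black and white marker lying on the worktop, 135 mm long along its y axis, 17 mm thick; origin in the centre of its underside
Things that resemble listed ones, but are neither listed nor needed, are in the scene too. What is shaped like the sauce_cup but orange or red is not meant.

How it is judged (in metres and radians):
At the end, for the whole second after the job is handed in: The sauce cup stands upright (within 0.05 rad) and at rest on the scale's pan, the centre of its foot within 6 mm of the pan's middle (horizontal distance between sauce_cup and pan_middle below 0.006 m and z of sauce_cup in the frame of pan_middle between -0.003 and 0.003 m and angle between sauce_cup's own z axis and vertical below 0.05 rad and linear speed of sauce_cup below 0.01 m/s); the robot touches nothing.
It fails at once if the cup is lifted more than 10 mm off the pan (z of sauce_cup in the frame of pan_middle above 0.01 m).
It fails at once if the cup falls off the pan or is tipped by more than 0.35 rad (z of sauce_cup in the frame of pan_middle below -0.012 m or angle between sauce_cup's own z axis and vertical above 0.35 rad).
It fails at once if the cup is gripped or pressed hard: more than 12 N from the fingers (contact force between the fingers and sauce_cup above 12 N).
It fails at once if the cup is knocked: it moves faster than 0.3 m/s (linear speed of sauce_cup above 0.3 m/s).
It fails at once if a bystander (shaker, timer, small cup, marker) is moved by more than 15 mm (distance of any of shaker, timer, small_cup, marker_pen from where it was at the start of the episode above 0.015 m).
It also fails if it takes over 56 s, if anything falls off the work surface, if the arm or the gripper's body presses on something with over 40 N, if the wrist force passes 120 N, or if a joint passes its speed limit or range.

## Working session

There is one attempt and no reset: what is moved stays moved. The work goes in short steps, Python scripts to look and compute and a tool call to move; the robot and the scene stay as the last step left them, time stands still between calls to the robot, and variables do not carry over. Pictures are saved under pics/ and viewed, at most 10 in all, crops included, and the job is handed in when it is done.

Besides the shell and the picture viewer there is one more tool, called after ">>>" by a JSON object that holds its "op" and its "data", one argument or row to a line. move_arm: Moves the arm, as the interface text tells. Shifts and turns lie within -1 to 1; 1 stands for 25 mm of shift or 4 degrees of turn. Its arguments: {"type":"object","properties":{"motion":{"type":"array","items":{"type":"array"}},"grip_force":{"type":"number"}},"required":["motion"]}

```bash
mkdir -p pics; python3 - <<'E'
from workcell import *
import cv2,numpy as np
a=grab_frame("scene");b=grab_frame("top")
cv2.imwrite("pics/s.png",a);cv2.imwrite("pics/t.png",b)
for n in("scene","top"):print(camera_info(n))
E
```

```text
{'fx': 435.2907006735265, 'fy': 435.2907006735265, 'cx': 255.4727626190696, 'cy': 193.69690525859917, 'rvec': array([ 1.99194473, -0.80856213,  0.45000602]), 'tvec': array([-559.52518209,  191.80347128,  922.56707969])}
{'fx': 455.5622400354098, 'fy': 455.5622400354098, 'cx': 257.19609502342144, 'cy': 181.30558885369544, 'rvec': array([ 2.14680531, -2.15112498,  0.1481704 ]), 'tvec': array([-188.51374398,  602.33775877, 1351.47985409])}
```

View pics/t.png

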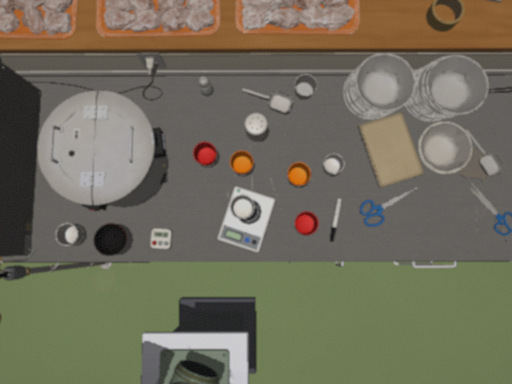

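View pics/s.png

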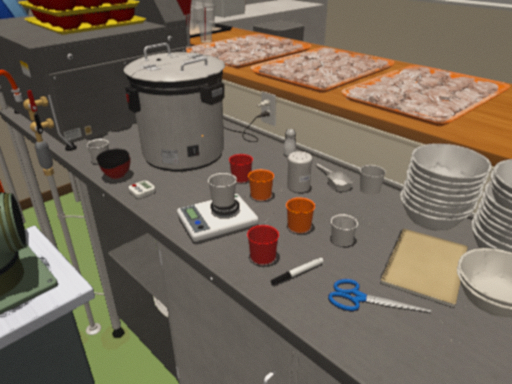

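The top view shows the scale at about (246,218), with the only steel cup standing on a pan at (243,208). The other steel cups are at (333,164), (305,87) and (68,235), and none of them is on the scale. The orange and red cups are not meant. Next I enlarge this region to confirm.

```bash
cat > h.py <<'E'
from workcell import *
import cv2,numpy as np
def ray(n,uv,z,ci=None):
    c=ci or camera_info(n);R=cv2.Rodrigues(np.array(c['rvec']))[0];t=np.array(c['tvec'])
    C=-R.T@t;d=R.T@np.array([(uv[0]-c['cx'])/c['fx'],(uv[1]-c['cy'])/c['fy'],1])
    return C+d*(z-C[2])/d[2]
def proj(n,p,ci=None):
    c=ci or camera_info(n);K=np.array([[c['fx'],0,c['cx']],[0,c['fy'],c['cy']],[0,0,1.]])
    return cv2.projectPoints(np.array([p],float),np.array(c['rvec']),np.array(c['tvec']),K,None)[0].ravel()
E
python3 - <<'E'
from h import *
b=cv2.imread("pics/t.png")[180:255,205:285];a=cv2.imread("pics/s.png")[160:245,170:265]
b=cv2.resize(b,(400,375),interpolation=cv2.INTER_CUBIC);a=cv2.resize(a,(400,358),interpolation=cv2.INTER_CUBIC)
o=np.zeros((375,800,3),np.uint8);o[:,:400]=b;o[:358,400:]=a
cv2.imwrite("pics/c.png",o)
print(ray("top",(246,218),27),ray("top",(243,207),107),ray("top",(250,211),44))
print(ray("top",(333,164),50),ray("top",(241,163),60),ray("top",(299,175),60),ray("top",(306,223),60),ray("top",(256,125),100),ray("top",(161,239),20))
c=camera_info("wrist");print(c, proj("wrist",[400,430,50],c),state()['ee_rot'])
E
```

```text
[ 490.83875476 -155.26938009   27.        ] [ 517.92584969 -148.6032545   107.        ] [ 510.96779539 -167.77808078   44.        ]
[ 653.71027131 -421.45665803   50.        ] [ 655.60741741 -140.69519018   60.        ] [ 618.39162158 -316.16463962   60.        ] [ 473.67639497 -334.90271162   60.        ] [ 763.28249501 -186.54195631  100.        ] [427.74563408 104.35049823  20.        ]
{'fx': 315.2681964743822, 'fy': 315.2681964743822, 'cx': 260.8898193058274, 'cy': 193.56269953036428, 'rvec': array([-2.34934804, -1.68762265, -0.24612512]), 'tvec': array([-572.64215006,  -32.06836797,  393.8757043 ])} [232.39606984 356.3053019 ] [-1.79908468e+02 -3.25702731e-04  1.61392112e+02]
```

View pics/c.png

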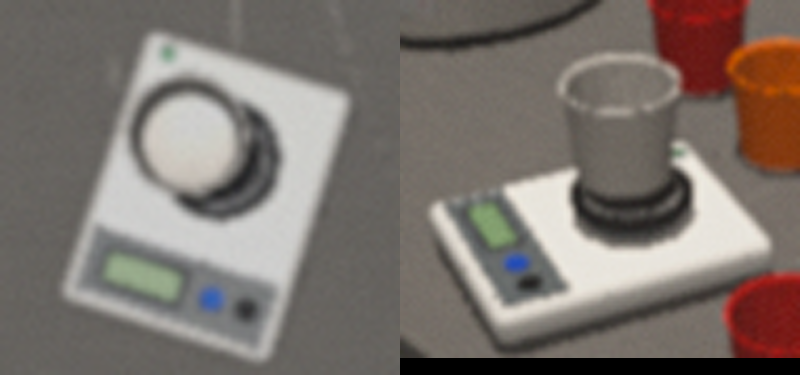

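The crop confirms it. The steel cup overhangs the pan on its +y side, so the push has to go roughly along -y and slightly -x. Next I check the wrist camera geometry and plan the approach.

```bash
python3 - <<'E'
from h import *
from scipy.spatial.transform import Rotation as Ro
s=state();c=camera_info("wrist");R=cv2.Rodrigues(c['rvec'])[0];C=-R.T@c['tvec']
T=Ro.from_euler('xyz',s['ee_rot'],degrees=True).as_matrix()
print(T.T@(C-s['ee_pos']),(T.T@R.T).round(2))
rim=np.array([205+190/5,180+138/5]);pan=np.array([205+219/5,180+156/5])
print(ray("top",rim,107),ray("top",pan,44), s['time_s'])
# scale rectangle corners yaw
for p in((149,38),(350,95),(265,360),(65,292)):print(ray("top",(205+p[0]/5,180+p[1]/5),27).round(0))
E
```

```text
[  82.60251532   -1.34428391 -172.01996376] [[-0.   -0.96 -0.29]
 [ 1.   -0.   -0.  ]
 [ 0.   -0.29  0.96]]
[ 516.18842185 -148.60740296  107.        ] [ 510.36962872 -164.14744713   44.        ] 0.1
[ 585. -121.   27.]
[ 549. -244.   27.]
[ 388. -192.   27.]
[429. -70.  27.]
```

>>> {"op": "move_arm", "data": {
  "motion": [
    [30,[0.48,-0.82,0],[0,0,-0.77]],
    [30,[0.48,-0.82,0],[0,0,-0.77]],
    [30,[0.48,-0.82,0],[0,0,-0.77]],
    [30,[0.48,-0.82,0],[0,0,-0.77]],
    [30,[0.48,-0.82,0],[0,0,-0.77]],
    [30,[0.48,-0.82,0],[0,0,-0.77]],
    [30,[0.48,-0.82,0],[0,0,-0.77]],
    [30,[0.48,-0.82,0],[0,0,-0.77]],
    [30,[0.48,-0.82,0],[0,0,-0.77]],
    [30,[0.48,-0.82,0],[0,0,-0.77]],
    [30,[0.48,-0.82,0],[0,0,-0.77]],
    [30,[0.48,-0.82,0],[0,0,-0.77]],
    [30,[0.48,-0.82,0],[0,0,-0.77]],
    [30,[0.48,-0.82,0],[0,0,-0.77]],
    [30,[0.48,-0.82,0],[0,0,-0.77]]
  ]
}}

```text
time_s: 1.35
ee_pos: [363.7, 236.2, 213.7]
ee_rot: [-180.0, 0.0, 115.0]
force: [-0.4, -0.9, 0.3]
gripper_width: 30.4
gripper_force: 0.0
```

>>> {"op": "move_arm", "data": {
  "motion": [
    [30,[0.48,-0.82,0],[0,0,-0.77]],
    [30,[0.48,-0.82,0],[0,0,-0.77]],
    [30,[0.48,-0.82,0],[0,0,-0.77]],
    [30,[0.48,-0.82,0],[0,0,-0.77]],
    [30,[0.48,-0.82,0],[0,0,-0.77]],
    [30,[0.48,-0.82,0],[0,0,-0.77]],
    [30,[0.48,-0.82,0],[0,0,-0.77]],
    [30,[0.48,-0.82,0],[0,0,-0.77]],
    [30,[0.48,-0.82,0],[0,0,-0.77]],
    [30,[0.48,-0.82,0],[0,0,-0.77]],
    [30,[0.48,-0.82,0],[0,0,-0.77]],
    [30,[0.48,-0.82,0],[0,0,-0.77]],
    [30,[0.48,-0.82,0],[0,0,-0.77]],
    [30,[0.48,-0.82,0],[0,0,-0.77]],
    [30,[0.48,-0.82,0],[0,0,-0.77]],
    [30,[0,0,0],[0,0,0]],
    [30,[0,0,0],[0,0,0]],
    [30,[0,0,0],[0,0,0]]
  ]
}}

```text
time_s: 2.85
ee_pos: [542.9, -69.7, 213.5]
ee_rot: [-179.9, -0.0, 69.0]
force: [-0.2, -0.9, -0.5]
gripper_width: 29.8
gripper_force: 0.0
```

```bash
python3 - <<'E'
from h import *
import pickle
s=state();c=camera_info("wrist");a=grab_frame("wrist");cv2.imwrite("pics/w1.png",a)
pickle.dump(c,open("c1.pkl","wb"));print(s['time_s'],s['ee_pos'],s['ee_rot'],s['gripper_width'],proj("wrist",[516,-149,107],c),proj("wrist",[510,-164,44],c))
E
```

```text
2.85 [542.88072766 -69.6602128  213.48938644] [-1.79912427e+02 -5.38827022e-03  6.90098815e+01] 29.819231408373785 [265.11700535 270.60597466] [264.3257607  255.09688647]
```

View pics/w1.png

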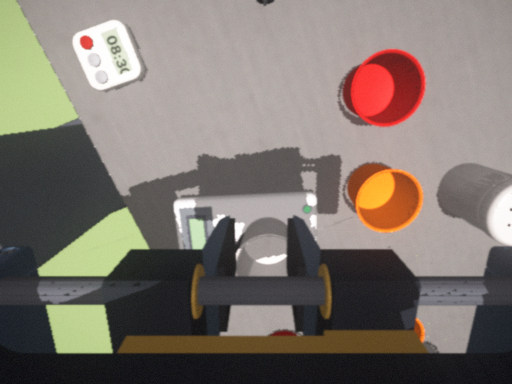

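The wrist view shows the cup at about (268,240), hidden behind the fingers. I move past it along tool -x so that it lies clear of them.

>>> {"op": "move_arm", "data": {
  "motion": [
    [30,[-0.3,-0.8,0],[0,0,0]],
    [30,[-0.3,-0.8,0],[0,0,0]],
    [30,[-0.3,-0.8,0],[0,0,0]],
    [30,[-0.3,-0.8,0],[0,0,0]],
    [30,[-0.3,-0.8,0],[0,0,0]],
    [30,[-0.3,-0.8,0],[0,0,0]],
    [30,[-0.3,-0.8,0],[0,0,0]],
    [30,[-0.3,-0.8,0],[0,0,0]],
    [30,[0,0,0],[0,0,0]],
    [30,[0,0,0],[0,0,0]],
    [30,[0,0,0],[0,0,0]]
  ]
}}

```text
time_s: 3.82
ee_pos: [483.6, -228.8, 214.1]
ee_rot: [180.0, -0.0, 69.0]
force: [0.0, 0.9, -0.4]
gripper_width: 30.1
gripper_force: 0.0
```

```bash
python3 - <<'E'
from h import *
import pickle
s=state();c=camera_info("wrist");a=grab_frame("wrist");cv2.imwrite("pics/w2.png",a)
pickle.dump(c,open("c2.pkl","wb"));p=proj("wrist",[510,-164,44],c);print(s['time_s'],s['ee_pos'],p)
u,v=[int(i) for i in p];u=max(100,u);v=max(75,v);print(u-100,v-75)
cv2.imwrite("pics/w2c.png",cv2.resize(a[v-75:v+75,u-100:u+100],None,fx=4,fy=4,interpolation=cv2.INTER_CUBIC))
E
```

```text
3.8167 [ 483.58088437 -228.82635016  214.0749239 ] [262.95731792 109.01757339]
162 34
```

View pics/w2c.png

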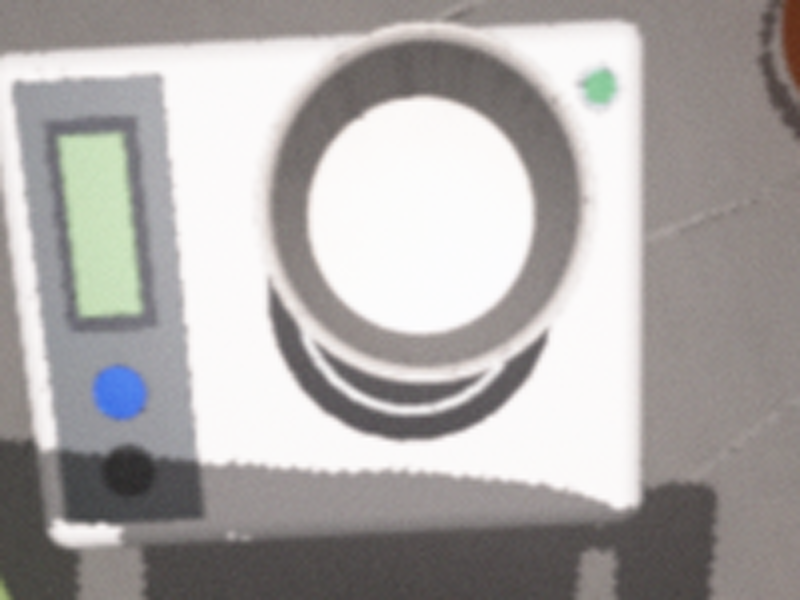

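The cup's rim is centred near crop pixel (427,204) and its white inner floor near (421,214). The dark pan's arc runs from (270,290) through (412,440) to (550,325). I fit circles on the planes at these heights.

```bash
cat > m.py <<'E'
from h import *
from scipy.optimize import least_squares
def fitc(P,r=None):
    P=np.array(P)[:,:2]
    f=lambda q:np.hypot(P[:,0]-q[0],P[:,1]-q[1])-(r or q[2])
    s=least_squares(f,[*P.mean(0),33],loss='soft_l1');return s.x.round(1),np.abs(s.fun).mean().round(2)
def edges(a,c,cen,z,angs,r0,r1,sign):
    g=cv2.GaussianBlur(cv2.cvtColor(a,cv2.COLOR_BGR2GRAY).astype(np.float32),(3,3),0);P=[]
    rr=np.arange(r0,r1,.25)
    for t in np.radians(angs):
        pts=np.array([proj("wrist",[cen[0]+r*np.cos(t),cen[1]+r*np.sin(t),z],c) for r in rr],np.float32)
        v=cv2.remap(g,pts[:,0].copy(),pts[:,1].copy(),cv2.INTER_LINEAR).ravel()
        d=sign*np.gradient(v);i=d.argmax()
        if d[i]>3:P.append([cen[0]+rr[i]*np.cos(t),cen[1]+rr[i]*np.sin(t),z])
    return P
E
python3 - <<'E'
from m import *
import pickle
a=cv2.imread("pics/w2.png");c=pickle.load(open("c2.pkl","rb"))
X=lambda p,z:ray("wrist",(162+(p[0]-1.5)/4,34+(p[1]-1.5)/4),z,c)
arc=[(270,290),(285,350),(320,400),(365,430),(412,440),(460,430),(505,405),(540,355),(550,325)]
p0,e=fitc([X(p,44) for p in arc],38);print("pan manual",p0,e)
wc=[(310,340),(335,378),(370,402),(405,411),(440,405),(475,388),(495,370)]
print("white circle",fitc([X(p,44) for p in wc],30))
angs=[np.degrees(np.arctan2(X(p,44)[1]-p0[1],X(p,44)[0]-p0[0])) for p in arc]
print("pan edges",fitc(edges(a,c,p0,44,np.linspace(min(angs)+5,max(angs)-5,30),32,44,1),38), min(angs),max(angs))
f0=X((421,214),47);P=edges(a,c,f0,47,range(0,360,10),22,36,-1);print("floor",f0,fitc(P))
r0=X((427,204),107);print("rim",r0, fitc([X(q,107) for q in((265,204),(590,204),(427,25),(427,383))]))
E
```

```text
pan manual [ 513.  -162.5   33. ] 0.53
white circle (array([ 512.4, -162.6,   33. ]), np.float64(0.31))
pan edges (array([ 512.4, -162.6,   33. ]), np.float64(1.22)) -177.43330985936774 158.3306022985432
floor [ 521.4360157  -145.18119132   47.        ] (array([ 520.9, -146.1,   28.7]), np.float64(0.21))
rim [ 521.63790322 -145.23023801  107.        ] (array([ 521.2, -146.6,   34.8]), np.float64(0.73))
```

The cup is at (521,-146) and the pan's middle at (512.5,-162.6), so the push is 18.5 mm along (-0.465,-0.886). I go to the +y side, turn the yaw to 62.3°, and lean 22° with the tips towards the cup.

>>> {"op": "move_arm", "data": {
  "motion": [
    [30,[0.34,0.705,0],[0,0,-0.21]],
    [30,[0.34,0.705,0],[0,0,-0.21]],
    [30,[0.34,0.705,0],[0,0,-0.21]],
    [30,[0.34,0.705,0],[0,0,-0.21]],
    [30,[0.34,0.705,0],[0,0,-0.21]],
    [30,[0.34,0.705,0],[0,0,-0.21]],
    [30,[0.34,0.705,0],[0,0,-0.21]],
    [30,[0.34,0.705,0],[0,0,-0.21]],
    [30,[0,0,0],[-0.81,0.43,0]],
    [30,[0,0,0],[-0.81,0.43,0]],
    [30,[0,0,0],[-0.81,0.43,0]],
    [30,[0,0,0],[-0.81,0.43,0]],
    [30,[0,0,0],[-0.81,0.43,0]],
    [30,[0,0,0],[-0.81,0.43,0]],
    [30,[0,0,0],[0,0,0]],
    [30,[0,0,0],[0,0,0]]
  ]
}}

```text
time_s: 5.2
ee_pos: [551.7, -87.3, 213.4]
ee_rot: [-179.8, 22.0, 62.5]
force: [-0.6, 0.5, -0.4]
gripper_width: 30.1
gripper_force: 0.0
```

```bash
python3 - <<'E'
from h import *
from scipy.spatial.transform import Rotation as Ro
s=state();print(s['ee_pos'],Ro.from_euler('xyz',s['ee_rot'],degrees=True).as_matrix().round(3))
E
```

```text
[551.71145526 -87.26703225 213.35347469] [[ 0.428  0.886 -0.175]
 [ 0.823 -0.463 -0.33 ]
 [-0.374 -0.003 -0.927]]
```

>>> {"op": "move_arm", "data": {
  "motion": [
    [30,[0,0,-0.8],[0,0,0]],
    [30,[0,0,-0.8],[0,0,0]],
    [30,[0,0,-0.8],[0,0,0]],
    [30,[0,0,-0.8],[0,0,0]],
    [30,[0,0,-0.8],[0,0,0]],
    [30,[0,0,-0.8],[0,0,0]],
    [30,[0,0,-0.8],[0,0,0]],
    [30,[0,0,-0.4],[0,0,0]],
    [30,[0,0,-0.4],[0,0,0]],
    [30,[0,0,0],[0,0,0]],
    [30,[0,0,0],[0,0,0]]
  ]
}}

```text
time_s: 6.12
ee_pos: [551.7, -89.2, 54.4]
ee_rot: [-179.9, 22.0, 62.3]
force: [0.4, 0.0, -0.3]
gripper_width: 30.1
gripper_force: 0.0
```

```bash
python3 - <<'E'
from h import *
a=grab_frame("scene")[140:240,160:300];b=grab_frame("top")[175:250,205:295]
o=np.zeros((400,800,3),np.uint8)
o[:400,:400]=cv2.resize(a,(560,400),interpolation=cv2.INTER_CUBIC)[:,:400]
o[:333,400:]=cv2.resize(b,(400,333),interpolation=cv2.INTER_CUBIC)
cv2.imwrite("pics/d.png",o)
E
```

```text
(no output)
```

View pics/d.png

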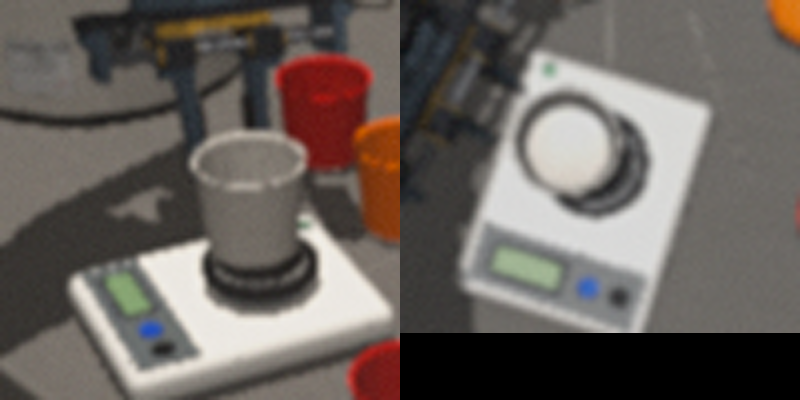

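The fingers stand behind the cup and straddle it, with the cup undisturbed. I now advance 34 mm slowly, which should stop short of the middle, and then measure the shift.

>>> {"op": "move_arm", "data": {
  "motion": [
    [30,[-0.07,-0.13,-0.03],[0,0,0]],
    [30,[-0.07,-0.13,-0.03],[0,0,0]],
    [30,[-0.07,-0.13,-0.03],[0,0,0]],
    [30,[-0.07,-0.13,-0.03],[0,0,0]],
    [30,[-0.0465,-0.0886,0],[0,0,0]],
    [30,[-0.0465,-0.0886,0],[0,0,0]],
    [30,[-0.0465,-0.0886,0],[0,0,0]],
    [30,[-0.0465,-0.0886,0],[0,0,0]],
    [30,[-0.0465,-0.0886,0],[0,0,0]],
    [30,[-0.0465,-0.0886,0],[0,0,0]],
    [30,[-0.0465,-0.0886,0],[0,0,0]],
    [30,[-0.0465,-0.0886,0],[0,0,0]],
    [30,[0,0,0],[0,0,0]],
    [30,[0,0,0],[0,0,0]],
    [30,[0,0,0],[0,0,0]]
  ]
}}

```text
time_s: 7.47
ee_pos: [535.2, -119.8, 51.0]
ee_rot: [-179.9, 22.0, 62.3]
force: [-0.2, 0.3, 0.3]
gripper_width: 29.9
gripper_force: 0.0
```

```bash
cat > top.py <<'E'
from h import *
def cup(b):
    b=b[190:226,228:262].astype(int);m=((b[...,2]-b[...,0]>6)&(b.min(2)>150)).astype(np.uint8)
    n,l,st,ce=cv2.connectedComponentsWithStats(m);i=1+st[1:,4].argmax()
    return ce[i]+[228,190],st[i,4],ray("top",ce[i]+[228,190],47).round(1)
E
python3 - <<'E'
from top import *
b=grab_frame("top");print(cup(cv2.imread("pics/t.png")),cup(b))
cv2.imwrite("pics/t2.png",b)
E
```

```text
(array([241.88068182, 210.07386364]), np.int32(176), array([ 513.6, -143.3,   47. ])) (array([245.52409639, 212.56626506]), np.int32(166), array([ 506. , -154.3,   47. ]))
```

>>> {"op": "move_arm", "data": {
  "motion": [
    [30,[-0.028,-0.053,0],[0,0,0]],
    [30,[-0.028,-0.053,0],[0,0,0]],
    [30,[0,0,0],[0,0,0]],
    [30,[0,0,0],[0,0,0]],
    [30,[0,0,0],[0,0,0]]
  ]
}}

```text
time_s: 7.93
ee_pos: [533.8, -122.5, 51.0]
ee_rot: [-179.9, 22.0, 62.3]
force: [-0.1, 0.4, -0.1]
gripper_width: 30.1
gripper_force: 0.0
```

>>> {"op": "move_arm", "data": {
  "motion": [
    [30,[0.06,0.11,0],[0,0,0]],
    [30,[0.2,0.38,0],[0,0,0]],
    [30,[0.3,0.6,0],[0,0,0]],
    [30,[0,0,0.8],[0,0,0]],
    [30,[0,0,0.8],[0,0,0]],
    [30,[0,0,0.8],[0,0,0]],
    [30,[0,0,0.8],[0,0,0]],
    [30,[0,0,0.8],[0,0,0]],
    [30,[0,0,0.8],[0,0,0]],
    [30,[0,0,0.8],[0,0,0]],
    [30,[0,0,0.8],[0,0,0]]
  ]
}}

```text
time_s: 8.85
ee_pos: [548.5, -93.5, 212.0]
ee_rot: [-179.9, 22.0, 62.4]
force: [0.2, -0.8, 0.2]
gripper_width: 30.0
gripper_force: 0.0
```

>>> {"op": "move_arm", "data": {
  "motion": [
    [30,[-0.32,-0.675,0],[0.81,-0.43,0]],
    [30,[-0.32,-0.675,0],[0.81,-0.43,0]],
    [30,[-0.32,-0.675,0],[0.81,-0.43,0]],
    [30,[-0.32,-0.675,0],[0.81,-0.43,0]],
    [30,[-0.32,-0.675,0],[0.81,-0.43,0]],
    [30,[-0.32,-0.675,0],[0.81,-0.43,0]],
    [30,[-0.32,-0.675,0],[0,0,0]],
    [30,[-0.32,-0.675,0],[0,0,0]],
    [30,[0,0,0],[0,0,0]],
    [30,[0,0,0],[0,0,0]],
    [30,[0,0,0],[0,0,0]]
  ]
}}

```text
time_s: 9.77
ee_pos: [484.7, -229.0, 211.0]
ee_rot: [180.0, -0.1, 62.3]
force: [-0.1, 0.6, 0.2]
gripper_width: 30.0
gripper_force: 0.0
```

```bash
python3 - <<'E'
from m import *
import pickle
s=state();c=camera_info("wrist");a=grab_frame("wrist");cv2.imwrite("pics/w3.png",a)
pickle.dump(c,open("c3.pkl","wb"));p=proj("wrist",[512,-162,44],c)
u,v=[int(i) for i in p];v=max(v,75);print(s['time_s'],s['ee_pos'],u-100,v-75)
cv2.imwrite("pics/w3c.png",cv2.resize(a[v-75:v+75,u-100:u+100],None,fx=4,fy=4,interpolation=cv2.INTER_CUBIC))
f0=[512.5,-160]
print("floor",fitc(edges(a,c,f0,47,range(0,360,10),22,36,-1)))
E
```

```text
9.7667 [ 484.71341508 -228.97144101  211.02657382] 154 32
floor (array([ 513.7, -160. ,   28.7]), np.float64(0.24))
```

View pics/w3c.png

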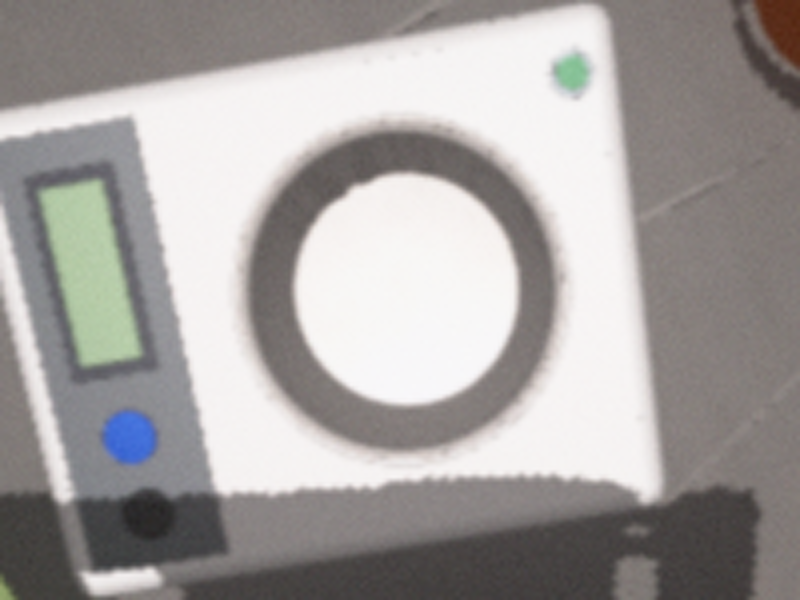

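The cup stands alone and upright, with its floor circle at crop (407,288) and its foot about 2.9 mm from the pan's middle. I cross-check that middle against the housing edges, which doesn't involve the now-hidden pan.

```bash
python3 - <<'E'
from h import *
import pickle
c=pickle.load(open("c3.pkl","rb"));X=lambda p,z=27:ray("wrist",(154+(p[0]-1.5)/4,32+(p[1]-1.5)/4),z,c)[:2]
c2=pickle.load(open("c2.pkl","rb"));Y=lambda p,z=27:ray("wrist",(162+(p[0]-1.5)/4,34+(p[1]-1.5)/4),z,c2)[:2]
for F,e in((X,((612,60),(648,400),(200,78),(500,20))),(Y,((641,80),(641,480),(100,50),(560,22)))):
    A,B,Cc,D=[F(p) for p in e]
    y=(D-Cc)/np.linalg.norm(D-Cc)   # along +x of scale
    n=np.array([-y[1],y[0]])        # scale +y
    m=(A+B)/2; q=(Cc+D)/2
    o=y*((m@y)-65)+n*((q@n)-68); print(o.round(1),y.round(3),(A-B)/np.linalg.norm(A-B))
E
```

```text
[ 508.4 -165.1] [ 0.953 -0.304] [0.32143378 0.94693206]
[ 509.6 -164.7] [ 0.952 -0.306] [0.30553353 0.95218132]
```

The housing check puts the middle at about (509,-165). Its rounded edges bias that inwards, so it is consistent with the direct fit, and both say to push slightly further the same way. I make one more 3 mm push.

>>> {"op": "move_arm", "data": {
  "motion": [
    [30,[0.32,0.675,0],[-0.81,0.43,0]],
    [30,[0.32,0.675,0],[-0.81,0.43,0]],
    [30,[0.32,0.675,0],[-0.81,0.43,0]],
    [30,[0.32,0.675,0],[-0.81,0.43,0]],
    [30,[0.32,0.675,0],[-0.81,0.43,0]],
    [30,[0.32,0.675,0],[-0.81,0.43,0]],
    [30,[0.32,0.675,0],[0,0,0]],
    [30,[0.32,0.675,0],[0,0,0]],
    [30,[0,0,0],[0,0,0]],
    [30,[0,0,-0.8],[0,0,0]],
    [30,[0,0,-0.8],[0,0,0]],
    [30,[0,0,-0.8],[0,0,0]],
    [30,[0,0,-0.8],[0,0,0]],
    [30,[0,0,-0.8],[0,0,0]],
    [30,[0,0,-0.8],[0,0,0]],
    [30,[0,0,-0.8],[0,0,0]],
    [30,[0,0,-0.8],[0,0,0]],
    [30,[0,0,0],[0,0,0]],
    [30,[0,0,0],[0,0,0]]
  ]
}}

```text
time_s: 11.4
ee_pos: [547.2, -94.9, 50.6]
ee_rot: [-179.8, 22.1, 62.4]
force: [0.3, -0.7, 0.1]
gripper_width: 29.9
gripper_force: 0.0
```

>>> {"op": "move_arm", "data": {
  "motion": [
    [30,[-0.045,-0.095,0],[0,0,0]],
    [30,[-0.045,-0.095,0],[0,0,0]],
    [30,[-0.045,-0.095,0],[0,0,0]],
    [30,[-0.045,-0.095,0],[0,0,0]],
    [30,[-0.045,-0.095,0],[0,0,0]],
    [30,[-0.045,-0.095,0],[0,0,0]],
    [30,[-0.045,-0.095,0],[0,0,0]],
    [30,[-0.045,-0.095,0],[0,0,0]],
    [30,[-0.045,-0.095,0],[0,0,0]],
    [30,[-0.045,-0.095,0],[0,0,0]],
    [30,[-0.024,-0.044,0],[0,0,0]],
    [30,[-0.024,-0.044,0],[0,0,0]],
    [30,[-0.024,-0.044,0],[0,0,0]],
    [30,[-0.024,-0.044,0],[0,0,0]],
    [30,[-0.024,-0.044,0],[0,0,0]],
    [30,[-0.024,-0.044,0],[0,0,0]],
    [30,[0,0,0],[0,0,0]],
    [30,[0,0,0],[0,0,0]]
  ]
}}

```text
time_s: 12.9
ee_pos: [532.9, -125.6, 51.0]
ee_rot: [-179.9, 22.0, 62.3]
force: [-0.6, 0.8, 0.7]
gripper_width: 30.2
gripper_force: 0.0
```

>>> {"op": "move_arm", "data": {
  "motion": [
    [30,[0.06,0.11,0],[0,0,0]],
    [30,[0.2,0.38,0],[0,0,0]],
    [30,[0.3,0.6,0],[0,0,0]],
    [30,[0,0,0.8],[0,0,0]],
    [30,[0,0,0.8],[0,0,0]],
    [30,[0,0,0.8],[0,0,0]],
    [30,[0,0,0.8],[0,0,0]],
    [30,[0,0,0.8],[0,0,0]],
    [30,[0,0,0.8],[0,0,0]],
    [30,[0,0,0.8],[0,0,0]],
    [30,[0,0,0.8],[0,0,0]]
  ]
}}

```text
time_s: 13.82
ee_pos: [547.3, -97.3, 212.0]
ee_rot: [-179.9, 22.0, 62.3]
force: [0.4, -0.0, -0.1]
gripper_width: 29.8
gripper_force: 0.0
```

>>> {"op": "move_arm", "data": {
  "motion": [
    [30,[-0.32,-0.675,0],[0.81,-0.43,0]],
    [30,[-0.32,-0.675,0],[0.81,-0.43,0]],
    [30,[-0.32,-0.675,0],[0.81,-0.43,0]],
    [30,[-0.32,-0.675,0],[0.81,-0.43,0]],
    [30,[-0.32,-0.675,0],[0.81,-0.43,0]],
    [30,[-0.32,-0.675,0],[0.81,-0.43,0]],
    [30,[-0.32,-0.675,0],[0,0,0]],
    [30,[-0.32,-0.675,0],[0,0,0]],
    [30,[0,0,0],[0,0,0]],
    [30,[0,0,0],[0,0,0]],
    [30,[0,0,0],[0,0,0]]
  ]
}}

```text
time_s: 14.73
ee_pos: [483.5, -232.4, 211.0]
ee_rot: [-180.0, -0.0, 62.3]
force: [-0.2, -0.0, 0.8]
gripper_width: 30.0
gripper_force: 0.0
```

```bash
python3 - <<'E'
from m import *
s=state();c=camera_info("wrist");a=grab_frame("wrist");cv2.imwrite("pics/w4.png",a)
f0=[512.5,-162]
print(s['time_s'],"floor",fitc(edges(a,c,f0,47,range(0,360,10),22,36,-1)))
b=grab_frame("scene")[140:240,160:300]
u,v=[int(i) for i in proj("wrist",[512,-162,44],c)];v=max(v,75)
o=np.hstack([cv2.resize(a[v-75:v+75,u-100:u+100],(400,300)),cv2.resize(b,(400,300))]);cv2.imwrite("pics/e.png",o)
E
```

```text
14.7333 floor (array([ 512.6, -163. ,   28.7]), np.float64(0.22))
```

View pics/e.png

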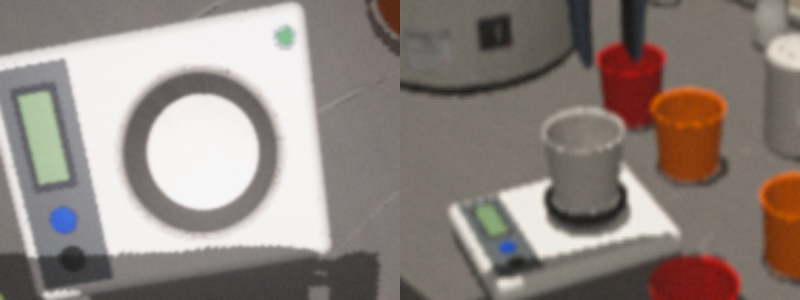

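The cup stands upright and centred on the pan, with its floor circle at crop (202,152), and the measured foot is (512.6,-163.0) against the pan at (512.5,-162.6). The arm is clear, so I hand it in.

```bash
python3 -c "
from workcell import *
print(job_done())"
```

```text
the job is handed in; nothing more can be done
None
```

The sauce cup stands upright on the scale's pan, about 0.5 mm from the middle by my last camera measurement, with the arm clear; I handed the job in at about 15 s, and no verdict was returned.

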